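Turn a brioche out of its leaning mould

TASK

A baked brioche still sits in the cast mould that leans on its oak stand, under the stand's carrying bar. Draw it straight out of its mould and set it down gently, upright, on the empty place of the black baking tray, lying alongside the brioche already there. Leave the other brioche, the brush and the jar where they are, and let go.

Things in the scene. Friction and masses are not known exactly. Their poses are not given: they have to be found in the camera images.
- loaf: Firm golden-brown brioche to unmould, 0.3 kg: flat-sided body 54 (its x) x 130 (its y) mm, 52 mm high, with four round balls (radius 22 mm) in a row on top, 72 mm high in all. Origin: centre of the underside; z points towards the balls. At the start its lowest 24 mm sit in the mould; the flat sides stand 28 mm proud of the rim.
- mould: Dark cast mould, fixed on an oak stand and leaning 35 degrees sideways, roughly to the robot's right (-y). Outside 78 x 154 mm; cavity 58 (x) x 134 (y) mm, 24 mm deep, rim at z = 24 mm. Origin: cavity floor centre, 54 mm above the table; z: cavity axis, out of the mouth, 35 degrees off vertical; y: level, along the cavity, roughly away from or towards the robot.
- bar (a point): Middle of the stand's round carrying bar (dia 16 mm, 184 mm long, level, parallel to the mould's y), in the way of a gripper held upright over the mould; 221 mm above the mould's origin and 43 mm towards the side it leans to. Two arms hold it, 170 mm apart inside, from two posts 285 mm tall at the stand's back. Stand's base: 120 mm across (lean direction) x 200 mm.
- tray: Black baking tray, fixed, 230 mm (its x) x 200 mm (its y), rim 16 mm high, wall and floor 4 mm. Origin: centre of its underside on the table; z up.
- tray_free (a point): Centre of the empty place, on the tray's floor: 56 mm from the tray's centre along its -x (the half without a brioche, roughly to the robot's right), 4 mm above the table; axes as the tray's. The brioche's long side must lie along its y, like the neighbour.
- neighbour: A second brioche of the same shape and size, standing loose on the tray's other half, 56 mm from the tray's centre along its +x, long side along the tray's y. Origin: centre of the underside.
- pastry_brush: Pastry brush, about 200 mm, lying loose on the table to the left of the work. A bystander.
- jam_jar: Closed jar, 70 mm in diameter, 100 mm tall, standing loose on the table beyond the middle of the work; origin under its centre. A bystander.

How it is judged:
On the way:
1. Gripped, the brioche is drawn straight out along the mould axis: underside over 10 mm above the rim, within 25 mm (x and y) and 15 degrees of the axis, for 0.1 s (z of loaf in the frame of mould above 0.034 m and x of loaf in the frame of mould between -0.025 and 0.025 m and y of loaf in the frame of mould between -0.025 and 0.025 m and angle between the z axis of loaf and the z axis of mould, either way round below 0.26 rad and contact force between the fingers and loaf above 1 N), for 0.1 s.
At the end, for the whole second after the job is handed in: The brioche stands upright (within 5 degrees) with its underside flat on the tray's floor, within 25 mm of the centre of the empty place along and across the tray, its long side within 15 degrees of the tray's y direction (parallel to the neighbour), released and at rest (x of loaf in the frame of tray_free between -0.025 and 0.025 m and y of loaf in the frame of tray_free between -0.025 and 0.025 m and z of loaf in the frame of tray_free between -0.004 and 0.004 m and angle between loaf's own z axis and vertical below 0.1 rad and angle between the y axis of loaf and the y axis of tray, either way round below 0.26 rad and contact force between the fingers and loaf below 0.1 N and linear speed of loaf below 0.02 m/s and angular speed of loaf below 0.2 rad/s); the robot touches nothing.
It fails at once if the brioche is dropped: not touched by the fingers and moving faster than 0.4 m/s (a free fall of about 8 mm) (contact force between the fingers and loaf below 0.1 N and linear speed of loaf above 0.4 m/s).
It fails at once if the other brioche on the tray is shifted by more than 15 mm (distance of neighbour from where it was at the start of the episode above 0.015 m).
It fails at once if the brush or the jar is shifted by more than 20 mm (distance of any of pastry_brush, jam_jar from where it was at the start of the episode above 0.02 m).
It also fails if it takes over 51 s, if anything falls off the work surface, if the arm or the gripper's body presses on something with over 40 N, if the wrist force passes 120 N, or if a joint passes its speed limit or range.

ROBOT

A 6-joint arm with a two-finger parallel gripper is mounted at the origin on the work surface. World frame = base frame: x ahead of the robot, y to its left, z up, the work surface at z = 0. Lengths are in m, angles in rad, forces in N, time in s.
With the tool pointing down it reaches from about 0.375 to 0.925 m from the base axis. Payload 5.7 kg.
Tool frame: the origin (TCP) lies midway between the tips of the shut fingers; the grasp point (between the pads) lies 19 mm behind it; z points along the fingers, y is the line along which they close (so a half turn about z gives the same grasp; the last joint's range is limited). The gripper opens to 88 mm and grips with 3 to 60 N. Pads are 20 mm wide; open, the fingers measure 115 mm over their backs; the gripper's body (75 mm by 178 mm) begins 61 mm behind the grasp point.
Start: joints at [-1.374, 0.359, 1.51, -0, 1.272, -0.115], TCP at [0.184, -0.571, 0.223] pointing down, gripper open.
Joint ranges: [-2.97, 2.97], [-1.01, 2.36], [0.21, 2.38], [-0.96, 4.11], [0.2, 2.71], [-2.98, 2.98]. Speed limits (rad/s): [2.39, 2.39, 3.14, 3.14, 3.14, 3.14].

INTERFACE

Orientations are given as a unit quaternion [x, y, z, w].
In Python, from bench import move_ptp, servo_line, goto_joints, move_gripper, sleep, inverse_kinematics, capture, PlanningError, close_job, spot_in, silhouettes, current_clock, current_joint_pos, current_qvel, current_joint_torque, current_position, current_orientation, current_force, current_torque, current_finger_gap, current_grip_force gives the robot as it stands. Calls block until the motion is done:
- move_ptp(position, orientation): joint-space move of the TCP to a pose.
- servo_line(position, orientation=None, rate=0.15, contact_N=None): straight line of the TCP; orientation=None keeps the orientation; rate is the mean speed in m/s. With contact_N (N) it stops when the force on the tool has changed by that much, and returns True; else False.
- goto_joints(angles): joint-space move.
- move_gripper(opening): finger opening in m; the grip force is fixed at half the most; returns when the fingers have stopped.
- sleep(seconds).
- inverse_kinematics(position, orientation): joint angles nearest the present ones, or None.
- capture(name): name is "side" or "top" or "wrist"; returns a dict with "image" (480x640x3 uint8, blue, green, red), "range_z" (480x640 float32, m along the optical axis (not along the pixel's ray), 0 where there is no reading), "intrinsics" (3x3 intrinsics, pixels), "k1" (the pictures are not rectified: a ray, as slopes to the right and down, at radius r is drawn at 1 + k1 r^2 times it, then the intrinsics apply), "R" (3x3) and "t" (3): a world point X has camera coordinates R X + t. Camera axes: x right, y down, z forward; pixel columns grow to the right and rows downward; lengths in m; the calibration is good to about 2 mm. A picture is of the moment at which its call begins.
A pose or a line that the arm cannot do raises PlanningError and nothing moves.
- close_job(): hands the job in; it is judged then, once.
Trained networks look in the newest picture that a camera, given by its name, has taken for a name from the list of things; names that differ only in an ending like _2 or _b are one class to them, and where a whole thing is asked for, a point or a joint stands for the part that bears it (a point fixed in the world has none). Each returns a list of dicts, best first, with "conf" (0 to 1); they miss things now and then, are a little off and sometimes report something else, mostly with a low value. They report only what shows in the picture. A call takes as long as a camera call.
- spot_in(camera, query): "xy" ([column, row] in pixels, amid what is visible of it).
- silhouettes(camera, query): "region" (480x640 bool, what is visible of it) and "xy" ([column, row] in pixels, amid what is visible of it).
Readings, each from a call of its own:
- current_clock(): time.
- current_joint_pos(): joint angles.
- current_qvel(): joint speeds.
- current_joint_torque(): joint torques, N m.
- current_position(): TCP position.
- current_orientation(): TCP orientation.
- current_force(): force on the tool from outside, world axes, zero at the start.
- current_torque(): the same for the moment, N m.
- current_finger_gap(): finger opening in m.
- current_grip_force(): force on a finger pad.
Only numpy, scipy, OpenCV 4.12 (cv2) and the standard library are available. Lean on these libraries where they do the work, as an engineer would, in place of code of your own. Each camera call takes 0.05 s, during which the arm holds its last target. There are 200 camera calls.

## Working session

There is one attempt and no reset: what is moved stays moved. The work goes in short steps, each a Python script; the robot and the scene stay as the last script left them, time stands still between calls to the robot, and variables do not carry over. Pictures are saved under pics/ and viewed, at most 10 in all, crops included, and the job is handed in when it is done.

```bash
ls; mkdir -p pics; cat > h.py <<'E'
import numpy as np, cv2
from bench import *
from scipy.spatial.transform import Rotation as Rn
def cloud(c):
    K=c["intrinsics"];h,w=c["range_z"].shape
    u,v=np.meshgrid(np.arange(w),np.arange(h))
    D=np.array([c["k1"],0,0,0,0],float)
    s=cv2.undistortPoints(np.stack([u,v],-1).reshape(-1,1,2).astype(float),np.array(K,float),D).reshape(h,w,2)
    z=c["range_z"];P=np.dstack([s*z[...,None],z])
    W=(P-np.array(c["t"]))@np.array(c["R"])
    W[z<=0]=np.nan
    return W
E
python3 - <<'E'
from h import *
for n in("side","top"):
    c=capture(n);W=cloud(c);cv2.imwrite(f"pics/{n}0.png",c["image"]);np.savez(f"{n}0.npz",W=W,im=c["image"])
    print(n,"campos",-np.array(c["R"]).T@c["t"],c["k1"])
    for q in("loaf","mould","bar","tray","neighbour","jam_jar","pastry_brush"):
        for d in silhouettes(n,q)[:2]:
            m=d["region"];p=W[m];p=p[~np.isnan(p[:,0])]
            np.save(f"m_{n}_{q}.npy",m) if d is not None and d["conf"]>.4 else 0
            print(q,round(d["conf"],2),np.round(d["xy"]),m.sum(),np.round(np.median(p,0),3) if len(p) else None,np.round(np.percentile(p,[3,97],axis=0),3).tolist() if len(p) else 0)
print(current_clock())
E
```

```text
pics
side campos [0.25261454 0.80106088 0.99092264] -0.06455853464573212
loaf 0.64 [352. 310.] 1431 [0.561 0.161 0.108] [[0.491, 0.128, 0.08], [0.616, 0.188, 0.119]]
mould 0.97 [340. 333.] 1829 [0.558 0.199 0.076] [[0.479, 0.164, 0.04], [0.636, 0.228, 0.096]]
bar 0.79 [348. 333.] 8287 [0.549 0.207 0.083] [[0.462, 0.121, 0.007], [0.664, 0.251, 0.285]]
tray 0.94 [446. 228.] 3781 [ 0.511 -0.261  0.005] [[0.423, -0.337, 0.0], [0.619, -0.11, 0.018]]
neighbour 0.69 [316. 238.] 910 [ 0.753 -0.03   0.06 ] [[0.729, -0.076, 0.001], [0.79, -0.012, 0.103]]
jam_jar 0.85 [314. 239.] 895 [ 0.752 -0.029  0.06 ] [[0.729, -0.07, 0.005], [0.79, -0.011, 0.104]]
pastry_brush 0.67 [266. 452.] 1922 [0.576 0.452 0.018] [[0.47, 0.435, 0.008], [0.651, 0.473, 0.022]]
top campos [0.42730863 0.08182749 1.32145831] -0.0240303193333593
loaf 0.89 [282. 294.] 969 [0.559 0.166 0.106] [[0.502, 0.122, 0.086], [0.618, 0.19, 0.115]]
mould 0.61 [267. 292.] 1333 [0.563 0.201 0.078] [[0.488, 0.154, 0.054], [0.64, 0.23, 0.096]]
bar 0.84 [270. 289.] 4406 [0.567 0.182 0.093] [[0.463, 0.113, 0.007], [0.661, 0.242, 0.286]]
tray 0.89 [464. 295.] 7222 [ 0.525 -0.244  0.003] [[0.43, -0.332, -0.002], [0.621, -0.11, 0.016]]
jam_jar 0.57 [370. 198.] 940 [ 0.755 -0.042  0.097] [[0.732, -0.073, 0.017], [0.79, -0.013, 0.103]]
jam_jar 0.24 [281. 295.] 1191 [0.555 0.163 0.106] [[0.497, 0.122, 0.081], [0.616, 0.191, 0.274]]
pastry_brush 0.6 [160. 294.] 1279 [0.581 0.45  0.017] [[0.468, 0.434, 0.001], [0.654, 0.474, 0.023]]
0.8
```

View pics/side0.png

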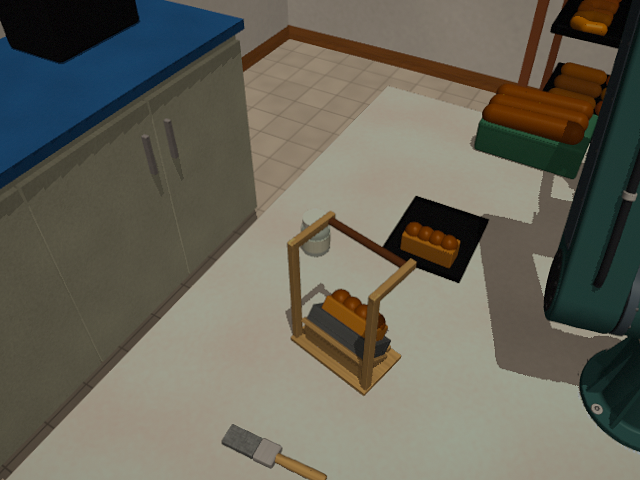

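View pics/top0.png

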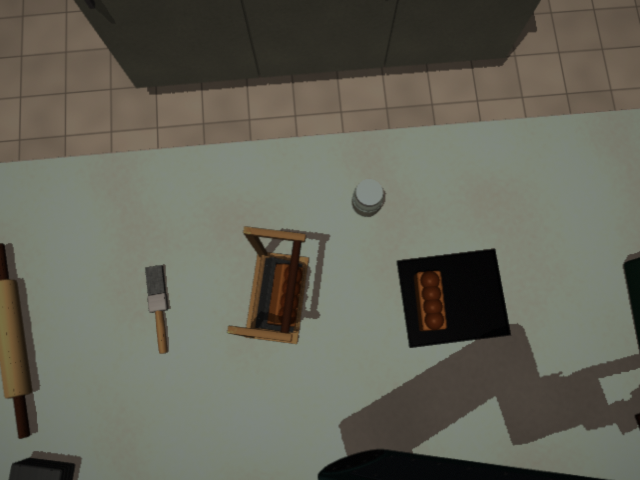

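Side view: the stand is at about (345,330), with the loaf at (355,312) under the bar, which runs from (330,218) to (410,265). The tray is at (437,238) with its empty half to the right. In the side view the network's "neighbour" at (316,238) is really the jar. Next I fit the geometry.

```bash
cat > fit.py <<'E'
from h import *
def line(p):
    for _ in range(6):
        m=p.mean(0);d=np.linalg.svd(p-m)[2][0] if len(p)<3000 else np.linalg.eigh(np.cov(p.T))[1][:,-1]
        r=np.linalg.norm((p-m)-np.outer((p-m)@d,d),axis=1);p=p[r<max(.012,2*np.median(r))]
    return m,d*np.sign(d[0]),len(p)
for n in("side","top"):
    f=np.load(f"{n}0.npz");W=f["W"];im=f["im"].astype(int)
    x,y,z=W[...,0],W[...,1],W[...,2]
    R=(x>.45)&(x<.7)&(y>.08)&(y<.27)
    # bar: dark reddish, near z .28, at y<.19
    b=R&(z>.255)&(z<.295)&(im[...,2]<110)&(x>.475)&(x<.645)
    m,d,k=line(W[b]);s=(.56-m[0])/d[0]
    print(n,"bar",np.round(m,4),"yaw",np.degrees(np.arctan2(d[1],d[0])),k,"y range",np.percentile(y[b],[5,50,95]))
    po=R&(z>.24)&(im[...,2]>110); q=W[po]
    for side in(q[:,0]<.56,q[:,0]>.56):
        print("  arm",np.round(q[side].mean(0),3),np.round(np.percentile(q[side],[2,98],axis=0),3).tolist())
    # tray
    T=np.load(f"m_{n}_tray.npy")&(z<.025)&(z>-.01)
    T=cv2.morphologyEx(T.astype(np.uint8),cv2.MORPH_OPEN,np.ones((3,3)))>0
    dark=(im.max(-1)<50)&(x>.38)&(x<.68)&(y>-.38)&(y<-.08)&(z<.03)&(z>-.01)
    for nm,M in(("net",T),("dark",dark)):
        r=cv2.minAreaRect((W[M][:,:2]*1000).astype(np.float32));print("  tray",nm,r,"z",np.nanpercentile(z[M],[5,50,95]))
    N=(x>.42)&(x<.63)&(y>-.3)&(y<-.1)&(z>.035)&(z<.1)
    r=cv2.minAreaRect((W[N][:,:2]*1000).astype(np.float32));print("  neigh",N.sum(),r,np.median(W[N],0),"zmax",np.percentile(z[N],98))
    L=(x>.47)&(x<.66)&(y>.09)&(y<.21)&(z>.06)&(z<.14)&(im[...,2]>im[...,0]+40)
    print("  loaf",L.sum(),W[L].mean(0),np.percentile(W[L],[2,98],axis=0).round(3).tolist())
E
python3 fit.py
```

```text
side bar [0.5543 0.1349 0.2801] yaw -12.27056466294237 712 y range [0.11819401 0.13830378 0.25003435]
  arm [0.472 0.196 0.284] [[0.454, 0.14, 0.271], [0.52, 0.25, 0.288]]
  arm [0.647 0.157 0.283] [[0.589, 0.102, 0.269], [0.667, 0.21, 0.288]]
  tray net ((525.7774658203125, -232.8563232421875), (209.666748046875, 257.2935485839844), 1.535758137702942) z [0.00067052 0.00474785 0.01667453]
  tray dark ((522.0829467773438, -231.4228515625), (201.1347198486328, 254.6394805908203), 1.709995985031128) z [0.00073218 0.00472856 0.01666282]
  neigh 1255 ((516.9552612304688, -163.23973083496094), (59.856048583984375, 131.51876831054688), 89.268310546875) [ 0.51216132 -0.14790135  0.06085187] zmax 0.07619237434006965
  loaf 1706 [0.57123474 0.16817378 0.10141087] [[0.49, 0.13, 0.067], [0.656, 0.209, 0.122]]
top bar [0.563  0.1317 0.2806] yaw -12.943378413774157 713 y range [0.11408312 0.13469751 0.20970867]
  arm [0.471 0.197 0.284] [[0.457, 0.145, 0.28], [0.486, 0.25, 0.288]]
  arm [0.651 0.159 0.284] [[0.637, 0.105, 0.281], [0.666, 0.21, 0.288]]
  tray net ((526.5286865234375, -222.54136657714844), (204.93882751464844, 241.30397033691406), 0.5444788932800293) z [-0.0013689   0.00327017  0.01422894]
  tray dark ((523.9135131835938, -222.00119018554688), (199.9466094970703, 236.22727966308594), 1.779485821723938) z [-0.001304    0.00330213  0.01467856]
  neigh 1493 ((520.08349609375, -162.35104370117188), (55.49797821044922, 130.1204833984375), 89.18539428710938) [ 0.51769159 -0.15701836  0.06573157] zmax 0.07637490806448488
  loaf 792 [0.57037226 0.17097948 0.10018172] [[0.497, 0.14, 0.067], [0.644, 0.208, 0.116]]
```

```bash
cat >> h.py <<'E'
YAW=np.radians(-12.3);D=np.array([np.cos(YAW),np.sin(YAW),0]);LN=np.array([np.sin(YAW),-np.cos(YAW),0])
O=np.array([.5607,.1763,.054]);A=np.radians(35)
ZM=np.sin(A)*LN+np.cos(A)*np.array([0,0,1]);XM=np.cos(A)*LN-np.sin(A)*np.array([0,0,1]);YM=np.cross(ZM,XM)
RM=np.c_[XM,YM,ZM]
def tool(extra=0,flip=1):
    """tool quat: z=-ZM tilted by extra deg (top further to lean side), y=flip*closing axis along XM"""
    a=A+np.radians(extra)
    z=-(np.sin(a)*LN+np.cos(a)*np.array([0,0,1]));y=flip*(np.cos(a)*LN-np.sin(a)*np.array([0,0,1]))
    return Rn.from_matrix(np.c_[np.cross(y,z),y,z]).as_quat(),z
E
python3 - <<'E'
from h import *
print("YM",YM)
for n in("side","top"):
    f=np.load(f"{n}0.npz");im=f["im"].astype(int);P=(f["W"]-O)@RM
    b,g,r=im[...,0],im[...,1],im[...,2]
    M=(r>b+40)&(P[...,2]>.03)&(P[...,2]<.085)&(abs(P[...,0])<.04)&(abs(P[...,1])<.08)
    p=P[M]; fl=p[(p[:,2]<.045)]; 
    print(n,len(p),"x/y/z pct",np.percentile(p,[1,5,50,95,99],axis=0).round(4).tolist(),"flat x",np.percentile(fl[:,0],[10,50,90]).round(4),len(fl))
for fl in(1,-1):
  for ex in(0,5,8):
    q,z=tool(ex,fl)
    for s in(.027,.1,.2):
        j=inverse_kinematics(O+ZM*s,q);print(fl,ex,s,None if j is None else np.round(j,2))
q,z=tool(0,1)
from itertools import product
for fl in(1,-1):
    y=np.array([0,fl,0.]);R=np.c_[np.cross(y,[0,0,-1]),y,[0,0,-1]]
    print("place",fl,inverse_kinematics([.521,-.274,.04],Rn.from_matrix(R).as_quat()))
E
```

```text
YM [ 0.97704557 -0.21303039  0.        ]
side 1284 x/y/z pct [[-0.028, -0.0651, 0.0304], [-0.0267, -0.064, 0.0323], [-0.0195, 0.0042, 0.0531], [0.0043, 0.0543, 0.0719], [0.0196, 0.0597, 0.0738]] flat x [-0.0267 -0.0242 -0.0074] 401
top 609 x/y/z pct [[-0.0286, -0.0619, 0.0305], [-0.0277, -0.0456, 0.0323], [-0.023, 0.0067, 0.0498], [-0.0136, 0.0574, 0.0621], [0.0204, 0.0629, 0.0726]] flat x [-0.0278 -0.0259 -0.0239] 181
1 0 0.027 [-0.24  0.54  1.9   0.81  0.91  0.97]
1 0 0.1 [-0.32  0.43  1.87  0.72  1.05  1.03]
1 0 0.2 [-0.43  0.32  1.79  0.63  1.26  1.09]
1 5 0.027 [-0.29  0.57  1.91  0.9   0.95  0.84]
1 5 0.1 [-0.37  0.47  1.88  0.8   1.09  0.92]
1 5 0.2 [-0.48  0.35  1.8   0.7   1.29  1.  ]
1 8 0.027 [-0.32  0.6   1.92  0.95  0.99  0.77]
1 8 0.1 [-0.4   0.49  1.89  0.84  1.11  0.86]
1 8 0.2 [-0.51  0.37  1.81  0.74  1.31  0.95]
-1 0 0.027 [-0.24  0.54  1.9   0.81  0.91 -2.18]
-1 0 0.1 [-0.32  0.43  1.87  0.72  1.05 -2.11]
-1 0 0.2 [-0.43  0.32  1.79  0.63  1.26 -2.06]
-1 5 0.027 [-0.29  0.57  1.91  0.9   0.95 -2.3 ]
-1 5 0.1 [-0.37  0.47  1.88  0.8   1.09 -2.22]
-1 5 0.2 [-0.48  0.35  1.8   0.7   1.29 -2.14]
-1 8 0.027 [-0.32  0.6   1.92  0.95  0.99 -2.37]
-1 8 0.1 [-0.4   0.49  1.89  0.84  1.11 -2.28]
-1 8 0.2 [-0.51  0.37  1.81  0.74  1.31 -2.19]
place 1 [-6.01476461e-01  5.57448238e-01  1.70794036e+00 -4.44089210e-16
  8.76204050e-01 -2.17227279e+00]
place -1 [-6.01476461e-01  5.57448238e-01  1.70794036e+00 -4.44089210e-16
  8.76204050e-01  9.69319866e-01]
```

```bash
python3 - <<'E'
from h import *
q,z=tool(5)
move_ptp(O+ZM*.17+XM*.0,q)
print(current_clock(),current_position(),current_finger_gap())
c=capture("wrist");cv2.imwrite("pics/w1.png",c["image"])
cp=-np.array(c["R"]).T@c["t"];Rt=Rn.from_quat(current_orientation()).as_matrix()
print("cam in tool",Rt.T@(cp-current_position()))
W=cloud(c);im=c["image"].astype(int);P=(W-O)@RM
M=(im[...,2]>im[...,0]+40)&(P[...,2]>.03)&(P[...,2]<.085)&(abs(P[...,0])<.05)&(abs(P[...,1])<.09)
p=P[M];print(len(p),np.percentile(p,[1,5,50,95,99],axis=0).round(4).tolist())
for n in("side","top"):
    s=capture(n);cv2.imwrite(f"pics/{n}1.png",s["image"][130:400,200:560])
    # gripper/robot cloud in tool frame, near the hand
    T=(cloud(s)-current_position())@Rt
    m=(T[...,2]<-.01)&(T[...,2]>-.4)&(abs(T[...,0])<.15)&(abs(T[...,1])<.15)
    W2=cloud(s)
    m&=(np.abs((W2-O)@YM)<.2)&~((((W2-O)@LN)<.06))
    t=T[m]
    for a in np.arange(-.4,0,.03):
        k=t[(t[:,2]>a)&(t[:,2]<a+.03)]
        if len(k)>5: print(n,round(a,2),len(k),np.percentile(k[:,:2],[2,98],axis=0).round(3).tolist())
E
```

```text
3.3917 [0.54028927 0.08028757 0.19330125] 0.08768957344825033
cam in tool [ 8.41036419e-02  5.57587962e-05 -1.62737537e-01]
12821 [[-0.0248, -0.0594, 0.0481], [-0.0222, -0.0502, 0.0512], [0.0026, 0.0112, 0.0663], [0.0254, 0.0611, 0.073], [0.0277, 0.0648, 0.0738]]
side -0.4 2397 [[-0.143, -0.134], [0.057, 0.012]]
side -0.37 1671 [[-0.097, -0.09], [0.054, 0.027]]
side -0.34 808 [[-0.041, -0.049], [0.031, 0.033]]
side -0.31 710 [[-0.037, -0.038], [0.031, 0.005]]
side -0.28 743 [[-0.038, -0.038], [0.04, 0.003]]
side -0.25 694 [[-0.038, -0.038], [0.028, 0.005]]
side -0.22 678 [[-0.04, -0.04], [0.028, 0.007]]
side -0.19 651 [[-0.037, -0.042], [0.028, 0.006]]
side -0.16 523 [[-0.023, -0.043], [0.018, 0.015]]
side -0.13 1053 [[-0.034, -0.09], [0.028, 0.079]]
side -0.1 789 [[-0.034, -0.082], [0.029, 0.073]]
side -0.07 413 [[-0.012, -0.06], [0.01, 0.053]]
side -0.04 253 [[-0.012, -0.056], [0.01, 0.052]]
top -0.4 1864 [[-0.097, -0.137], [0.067, 0.009]]
top -0.37 684 [[-0.037, -0.098], [0.064, -0.031]]
top -0.34 119 [[-0.013, -0.058], [0.045, -0.03]]
top -0.31 655 [[-0.033, -0.039], [0.039, -0.011]]
top -0.28 704 [[-0.035, -0.039], [0.045, -0.008]]
top -0.25 603 [[-0.036, -0.04], [0.034, -0.007]]
top -0.22 540 [[-0.037, -0.041], [0.038, -0.003]]
top -0.19 701 [[-0.034, -0.043], [0.034, -0.005]]
top -0.16 304 [[-0.024, -0.044], [0.021, -0.03]]
top -0.13 1073 [[-0.031, -0.091], [0.032, 0.058]]
top -0.1 373 [[-0.032, -0.084], [0.031, 0.059]]
top -0.07 27 [[-0.009, -0.058], [0.012, -0.054]]
top -0.04 109 [[-0.01, -0.057], [0.013, -0.052]]
```

The wide body covers only 80–145 mm behind the TCP. The bar therefore clears if I tilt 6° and shift 8 mm away from it while the body passes. The fitted mould frame matches the loaf to about 2 mm.

```bash
python3 - <<'E'
from h import *
q,z=tool(6)
g=lambda s,x:O+ZM*s+XM*x+YM*.002
print(servo_line(g(.15,.009),q,rate=.1))
print(servo_line(g(.06,.009),q,rate=.08,contact_N=8),current_force())
print(servo_line(g(.0305,.0),q,rate=.05,contact_N=8),current_force(),(current_position()-O)@RM)
for n in("side","wrist"):
    c=capture(n);im=c["image"];cv2.imwrite(f"pics/{n}2.png",im[190:400,240:460] if n=="side" else im)
a=cv2.resize(cv2.imread("pics/side2.png"),(440,420));b=cv2.resize(cv2.imread("pics/wrist2.png"),(360,270));b=cv2.copyMakeBorder(b,0,150,0,0,0)
cv2.imwrite("pics/grasp2.png",np.hstack([a,b]));print(current_clock())
E
```

```text
False
False [-0.26879781 -0.37396001 -0.20424624]
False [0.54362631 0.43367295 0.47895087] [-4.52489339e-05  1.93700319e-03  3.03763656e-02]
6.05
```

View pics/grasp2.png

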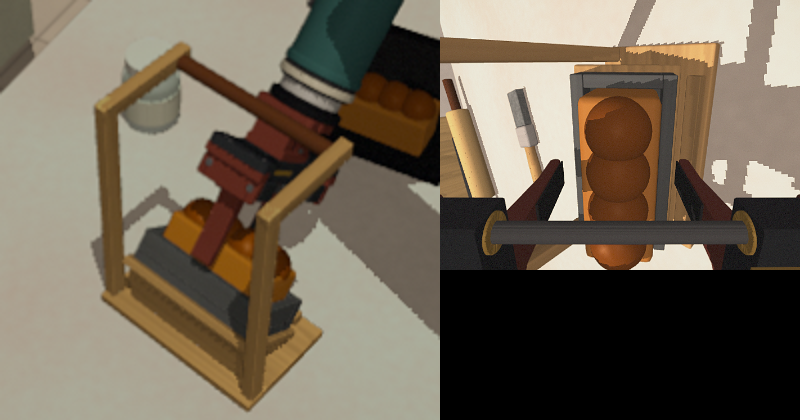

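The left panel shows the fingers straddling the loaf just above the rim (200,260), with the body clear under the bar. The right panel shows the loaf centred between the fingers. Next I close and draw it out.

```bash
python3 - <<'E'
from h import *
q,z=tool(6)
g=lambda s,x:O+ZM*s+XM*x+YM*.002
move_gripper(.04);print(current_finger_gap(),current_grip_force(),current_force())
servo_line(g(.058,.0),q,rate=.03);print(current_force(),current_grip_force())
servo_line(g(.085,.008),q,rate=.04);print(current_force(),current_finger_gap(),current_grip_force())
sleep(.3)
c=capture("side");cv2.imwrite("pics/side3.png",cv2.resize(c["image"][170:400,240:500],(520,460)))
W=cloud(c);Rt=Rn.from_quat(current_orientation()).as_matrix()
T=(W-current_position())@Rt;im=c["image"].astype(int)
M=(im[...,2]>im[...,0]+40)&(abs(T[...,0])<.085)&(abs(T[...,1])<.04)&(T[...,2]<.05)&(T[...,2]>-.045)
np.set_printoptions(suppress=True);print(M.sum(),np.percentile(T[M],[1,5,50,95,99],axis=0).round(4).tolist(),current_clock())
E
```

```text
0.05563324354054378 29.57440464757383 [-0.25261007 -1.343018   -0.17449088]
[ 0.21909398  0.06490214 -2.37178207] 29.42033178638667
[ 0.47340042  0.17368144 -1.65860328] 0.0552853992064219 29.420139170251787
1891 [[-0.0677, -0.0383, -0.0422], [-0.0666, -0.0362, -0.0388], [-0.0047, -0.023, -0.0087], [0.0518, 0.0044, 0.0239], [0.0577, 0.0198, 0.0278]] 8.925
```

View pics/side3.png

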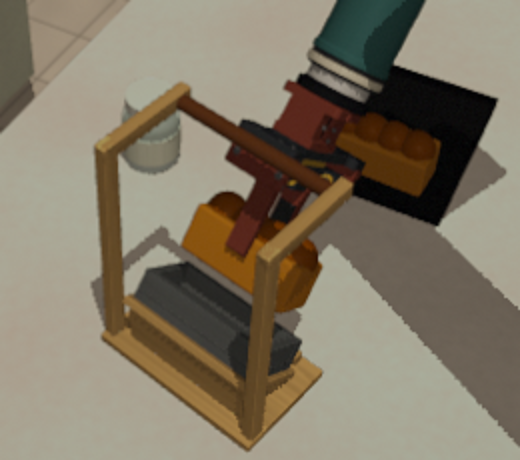

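The loaf is fully out of the mould, held at (250,245) clear of the rim and the bar, with about 55 mm of draw. Now I carry it over and check its attitude in the hand.

```bash
cat > chk.py <<'E'
from h import *
np.set_printoptions(suppress=True,precision=4)
def chk(tag):
    p=np.array(current_position())
    for n in("side","top"):
        c=capture(n);W=cloud(c);im=c["image"].astype(int)
        cv2.imwrite(f"pics/{n}{tag}.png",cv2.resize(c["image"][120:340,340:600],(520,440)))
        L=(im[...,2]>im[...,0]+50)&(im[...,1]>im[...,0]+15)&(np.hypot(W[...,0]-p[0],W[...,1]-p[1])<.085)&(abs(W[...,2]-p[2])<.07)
        q=W[L]-p
        print(n,L.sum(),np.percentile(q,[1,50,99],axis=0).tolist())
        s=q[(q[:,1]>.02)]
        if n=="side":
            for lo in np.arange(-.06,.06,.02):
                k=s[(s[:,0]>lo)&(s[:,0]<lo+.02)]
                if len(k)>8: print("  x",round(lo+.01,2),"zmin",np.percentile(k[:,2],2),"ymed",np.median(k[:,1]),"zmax",np.percentile(k[:,2],98))
        r=cv2.minAreaRect((q[:,:2]*1000).astype(np.float32));print("  rect",r)
E
python3 - <<'E'
from chk import *
q,z=tool(6)
servo_line(O+ZM*.17+XM*.01+YM*.002,q,rate=.12)
y=np.array([0,-1.,0]);Q=Rn.from_matrix(np.c_[np.cross(y,[0,0,-1]),y,[0,0,-1]]).as_quat()
move_ptp([.521,-.274,.2],Q);sleep(.3)
print(current_position(),current_finger_gap(),current_grip_force(),current_force(),current_torque(),current_clock())
chk("4")
E
```

```text
[ 0.5209 -0.2735  0.1997] 0.05535924108167929 29.39702867064625 [ 0.4624 -0.0102 -1.7594] [0.049  0.0273 0.022 ] 11.35
side 1328 [[-0.06755166455951854, -0.016655146606063327, -0.025399977326897694], [-0.024530487411372592, 0.021528377656718722, 0.012794461471259871], [0.05791865054530928, 0.028859544157949155, 0.04294477434046243]]
  x -0.05 zmin -0.022732861217029148 ymed 0.02386118743791188 zmax 0.02958138164745484
  x -0.03 zmin -0.024390981378869702 ymed 0.02332064730274988 zmax 0.025760861732561237
  x -0.01 zmin -0.024204692663165096 ymed 0.023417287635939477 zmax 0.02873282482909837
  x 0.01 zmin -0.025387837920899884 ymed 0.022963834815517004 zmax 0.021962623762564335
  x 0.03 zmin -0.023857751580118436 ymed 0.02372066378015078 zmax 0.03021199944331741
  x 0.05 zmin -0.023662149719611697 ymed 0.02354659646637222 zmax 0.026974005748751622
  rect ((-6.547721862792969, 14.304994583129883), (134.05941772460938, 52.287132263183594), 12.335753440856934)
top 106 [[-0.047994163629268845, -0.002376632332467668, 0.01399373694622731], [-0.028022394767860337, 0.013050468771970247, 0.0353854575138062], [0.0616455019731907, 0.02771920902929505, 0.0446789949071577]]
  rect ((7.224147796630859, 12.240601539611816), (110.78050231933594, 30.173803329467773), 0.6788842082023621)
```

View pics/side4.png

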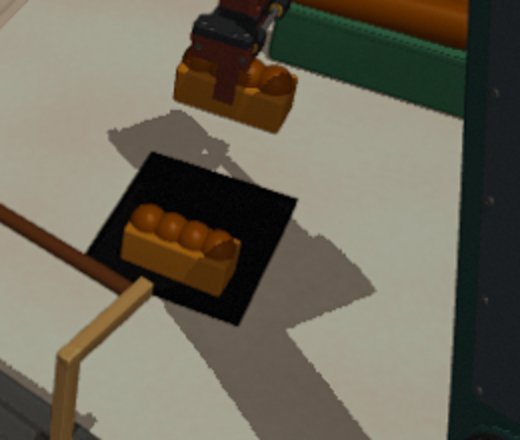

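The loaf hangs level at (235,95), with its underside about 26 mm below the TCP and its centre about 4 mm towards the robot. Now I lower it to contact.

```bash
python3 - <<'E'
from chk import *
servo_line([.5245,-.2735,.06],None,rate=.12);sleep(.2)
r=servo_line([.5245,-.2735,.022],None,rate=.015,contact_N=2.5)
print(r,current_position(),current_force(),current_clock())
chk("5")
E
```

```text
True [ 0.5246 -0.2736  0.0359] [-0.5274 -0.3216  4.2233] 14.5083
side 1024 [[-0.06916470628909645, -0.010123993135891391, -0.0270360062326734], [-0.027252624281370347, 0.02233858105506073, 0.010845063078847524], [0.05776624064560777, 0.030089998213794378, 0.0426826258943149]]
  x -0.05 zmin -0.026246077295711975 ymed 0.023893210158379224 zmax 0.02963157973527794
  x -0.03 zmin -0.02609136517182771 ymed 0.02406570092108659 zmax 0.027594830946475003
  x -0.01 zmin -0.025614957180434328 ymed 0.024121410105195085 zmax 0.025298221697638453
  x 0.01 zmin -0.024873750030497754 ymed 0.023922489622151016 zmax 0.027633969154914558
  x 0.03 zmin -0.025919997988781633 ymed 0.02434459420063248 zmax 0.026761024321881672
  x 0.05 zmin -0.02536150363903809 ymed 0.02415024907402326 zmax 0.025227006189498618
  rect ((-7.718048095703125, 17.14705467224121), (134.27474975585938, 52.8271484375), 15.310648918151855)
top 29 [[0.04942076118799918, 0.014892819870577804, 0.013247997395059522], [0.05768665739237688, 0.022961033757469773, 0.019399675853650794], [0.06311568902134274, 0.028314037664245336, 0.025386568746100416]]
  rect ((58.2449951171875, 23.081573486328125), (9.00534439086914, 17.66743278503418), 53.50177764892578)
```

View pics/side5.png

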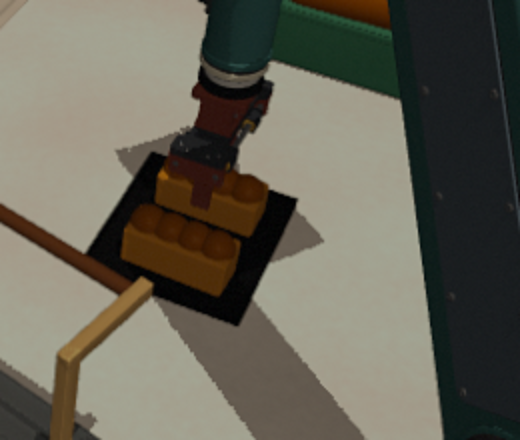

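Contact came at TCP z = 35.9 mm. The loaf's top is about 43 mm above the TCP, so the underside is on the floor, within a millimetre or two. I seat it slightly and release.

```bash
python3 - <<'E'
from chk import *
p=current_position()
r=servo_line([p[0],p[1],p[2]-.003],None,rate=.008,contact_N=6)
print(r,current_position(),current_force())
move_gripper(.078);print(current_finger_gap(),current_grip_force(),current_force())
sleep(.2);p=current_position()
servo_line([p[0],p[1],.2],None,rate=.1)
servo_line([p[0]-.1,p[1]-.2,.25],None,rate=.25);sleep(.3)
for n in("side","top"):
    c=capture(n);W=cloud(c);x,y,z=W[...,0],W[...,1],W[...,2];im=c["image"].astype(int)
    cv2.imwrite(f"pics/{n}6.png",cv2.resize(c["image"][180:370,380:540],(480,570)))
    for nm,lo,hi in(("new",-.33,-.215),("neigh",-.205,-.12)):
        L=(x>.42)&(x<.63)&(y>lo)&(y<hi)&(z>.03)&(z<.1)
        print(n,nm,L.sum(),cv2.minAreaRect((W[L][:,:2]*1000).astype(np.float32)),"zmax",np.percentile(z[L],99))
for n in("jam_jar","pastry_brush"):
    m=silhouettes("top",n)[0]["region"];print(n,np.nanmedian(W[m],0))
print(current_clock(),current_force())
E
```

```text
True [ 0.5246 -0.2737  0.0358] [-0.0277  0.7836  6.1165]
0.07813210871058685 0.0 [-0.7082  0.3532 -0.0113]
side new 1225 ((519.2445068359375, -269.69512939453125), (135.54600524902344, 61.58156967163086), 8.883247375488281) zmax 0.0772324287252378
side neigh 1341 ((516.5558471679688, -161.15599060058594), (56.16093063354492, 130.76951599121094), 89.64203643798828) zmax 0.07703193847890459
top new 1547 ((523.935302734375, -275.71514892578125), (56.26000213623047, 130.69752502441406), 89.65489959716797) zmax 0.07727146117507658
top neigh 1513 ((520.2928466796875, -162.07977294921875), (55.46963119506836, 130.684326171875), 89.42451477050781) zmax 0.07769843845052708
jam_jar [ 0.7557 -0.0416  0.0965]
pastry_brush [0.5796 0.4497 0.0176]
18.95 [-0.2491 -0.1243  0.3403]
```

View pics/top6.png

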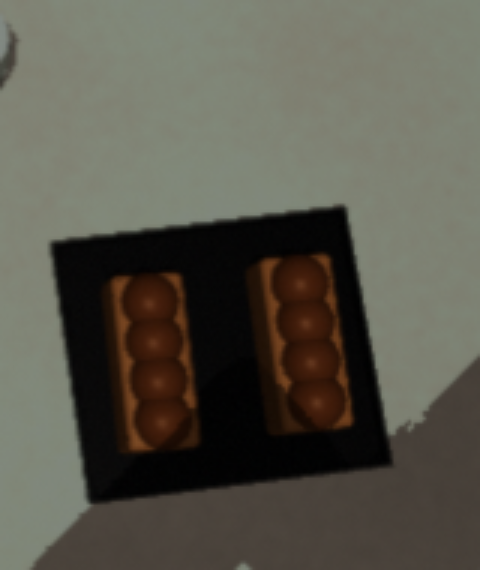

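The two loaves lie parallel, at (150,360) and (302,345). The new one stands upright at the same top height as its neighbour, 114 mm away, and nothing else has moved. I hand in the job.

```bash
python3 -c "
from bench import *
print(close_job())"
```

```text
the job is handed in; nothing more can be done
None
```

The brioche was drawn straight out of its mould, set upright on the tray's empty place alongside its neighbour, and released. The job is handed in at about 19 s of the 51 s allowed; no verdict came back.

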